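Hold the food-waste chute open with its lever

ROBOT

A 7-joint arm with a two-finger parallel gripper is mounted at the origin on the work surface. World frame = base frame: x ahead of the robot, y to its left, z up, the work surface at z = 0. Lengths are in m, angles in rad, forces in N, time in s.
With the tool pointing down it reaches from about 0.4 to 0.875 m from the base axis. Payload 19.3 kg.
Tool frame: the origin (TCP) lies at the very end of the fingers, on their centre line; the grasp point (between the pads) lies arm.grasp_offset behind it (arm.grasp_offset is the distance from the TCP to the grasp point, in m); z points along the fingers, y is the line along which they close (so a half turn about z gives the same grasp; the last joint's range is limited). The gripper opens to 85 mm and grips with 20 to 120 N. Pads are 22 mm wide; open, the fingers measure 114 mm over their backs; the gripper's body (76 mm by 85 mm) begins 54 mm behind the grasp point. The pads swing forward as they close: fully open they stand 13 mm farther back than shut.
Start: joints at [-1.407, 0.521, -0.036, 1.599, 0.021, 1.021, -0.113], TCP at [0.145, 0.608, 0.231] pointing down, gripper open.
Joint ranges: [-2.91, 2.91], [-0.3, 2.13], [-1.5, 1.42], [0.17, 2.43], [-1.26, 4.41], [0.16, 1.93], [-2.52, 2.52]. Speed limits (rad/s): [1.89, 1.89, 2.39, 2.39, 3.01, 3.01, 3.01].

INTERFACE

Orientations are given as a rotation vector (axis times angle).
In Python, from station import arm gives the robot as it stands.
- The arm moves only by the tool step_arm, never from a script. Its argument "moves" is a list of rows, each a list of 3 entries, a list of its own where there are three numbers: the shift along the tool's x, y, z in units of 0.15 m (1.0 is 0.15 m), then the turn, a rotation vector about the tool's x, y, z in units of 90 degrees (1.0 is 90 degrees), then the gripper's target within -1 to 1 (fully open at 1, half-way at 0, shut at -1). A call has 1 to 5 rows; each row shifts and turns the commanded pose from where the row before left it, along the tool's axes as they then stand; what a row does not reach is not made up. A row lasts 1/12 s, in which the tool goes at most 41.7 mm and 7.16 degrees, less where a joint would pass 70% of its speed; a pose out of reach is approached as far as the arm can. A call with a number of a shift or a turn outside -1 to 1 is refused whole. A call with a gripper value outside its range is refused whole. The fingers move at their own pace and stop on an object; "force" is the grip in N (left out, the last holds). Time passes only in rows, so rows that do not move let the fingers close. It gives the time, the measured TCP pose, the force, the opening and the grip force at its end, in the units of the state.
- arm.read_state(): the state, without advancing time (a new reading comes with each control period).
- arm.snapshot(name): name is "scene" or "top" or "wrist"; returns the picture (384x512x3 uint8, red, green, blue); there is no depth.
- arm.camera_info(name): a dict with "mtx" (3x3 intrinsics, pixels), "pose" (4x4, takes a point from camera to world coordinates); the wrist camera has in their place "hand_eye" (4x4, takes a point from camera to tool coordinates, whose origin is the TCP and whose axes are the flange's). Camera axes: x right, y up, looking along -z (the intrinsics and any distortion apply to the point x, -y, -z); pixel columns grow to the right and rows downward; lengths in m; the calibration is good to about 2 mm. The wrist camera is an equidistant fisheye: a pixel r from the principal point sees the ray r / f radians off the axis. A picture is of the moment at which its call begins: read the wrist's pose just before it. camera_info takes no time and is no camera call.
- arm.job_done(): hands the job in; it is judged then, once.
The state is a dict: "t": time; "qpos": joint angles; "joint_velocities": joint speeds; "joint_torque": joint torques, N m; "tcp_pos": TCP position; "tcp_rot": TCP orientation; "ft_force": force on the tool from outside, world axes, zero at the start; "torque": the same for the moment, N m; "finger_gap": opening from 0.0 (shut) to 1.0 (fully open); "grip_force": force on a finger pad.
Only numpy, scipy, OpenCV 4.12 (cv2) and the standard library are available. Lean on these libraries where they do the work, as an engineer would, in place of code of your own. Each camera call takes 0.05 s, during which the arm holds its last target. There are 200 camera calls.

TASK

Push the jar off the heavy flap of the food-waste chute, letting it slide upright onto the wooden shelf beside it until all of it stands on the shelf. Then press the raised long end of the lever down to its rubber stop, so that its short end lifts the flap, and finish while still holding the lever down with the flap wide open. Only push and press, do not pick up the jar or the lever, do not lift the flap by hand, and leave the mug, the plant pot and the salt cellar as they are.

Things in the scene. Friction and masses are not known exactly. Their poses are not given: they have to be found in the camera images.
- chute: Food-waste chute fixed to the worktop: open steel box 144 x 164 mm, 80 mm high, under the flap. Origin on the worktop under the box's centre, z up. Flap hinge at x = +72 mm; lever and saddle along -x; wooden shelf along +y. A steel foot plate, 110 mm wide, 6 mm high, runs to x = -384 mm; on it, at x = -272 mm under the lever, a rubber stop whose top is 46 mm up.
- shelf_mid (a point): Centre of the flat top of the wooden shelf beside the flap, 94.5 mm above the worktop; axes as the chute's. The top is 150 x 150 mm and covers chute x -75 to +75 mm, y +83 to +233 mm.
- flap (a joint): Hinge of the heavy dark steel flap (about 3 kg): 0 shut and level, grows as its front edge rises, about 0.39 rad with the lever on its stop. Falls shut by itself. Shut, its flat top is 96 mm above the worktop, 1.5 mm above the shelf, and covers chute x -68 to +72 mm, y -78 to +78 mm; a 40 mm wide tongue runs on to x = -116 mm over the lever's short end.
- flap_edge (a point): Middle of the upper front edge of the flap (at chute x = -68 mm, 96 mm up when shut). Axes as the chute's when shut.
- lever: Loose aluminium lever, 0.35 kg, bar 22 mm wide, 12 mm thick. Origin at the centre of its cross pin (80 mm long, in open-topped slots at chute x = -172 mm, y = 0, 98 mm up). The long arm, 190 mm to its pad's middle, runs to chute -x, rising 0.45 rad at the start; the short arm, 85 mm, runs down under the flap's tongue. Axes as the chute's at the start; turns about y.
- lever_pad (a point): Centre of the upper face of the pad, 50 mm (along the arm) x 46 mm, 12 mm thick, at the long end of the lever. About 186 mm above the worktop at the start, about 33 mm on the stop. It moves on an arc of 190 mm radius about the cross pin. Pressing it takes roughly 3 to 9 N; on the stop it goes no further.
- lever_pin (a point): Centre of the lever's cross pin, the lever's pivot.
- jar: Upright round lidded white stoneware jar, 76 mm diameter (up to 56 mm high), 70 mm high in all, about 0.45 kg, at the start standing on the shut flap. Origin at the centre of its foot, z up.
- mug: White mug, 80 mm diameter, 75 mm high, with a handle; stands on the worktop beside the lever. To be left alone. Origin at the centre of its foot.
- herb_pot: White plant pot, 92 mm diameter, 85 mm high, with green sprigs to about 135 mm; stands on the worktop. To be left alone. Origin at the centre of its foot.
- salt: Small steel salt cellar, 48 mm diameter, 62 mm high; stands on the worktop on the lever's other side. To be left alone. Origin at the centre of its foot.
Not all that is in view belongs to the job. Leave any green, red or yellow look-alike of the jar alone.

How it is judged:
On the way, in this order (a step that is already met when the one before it is completed fails the run):
1. the jar stands upright, wholly on the wooden shelf, with the flap still shut (y of jar in the frame of chute between 0.114 and 0.21 m and z of jar in the frame of chute above 0.09 m and angle between jar's own z axis and vertical below 0.1 rad and value of joint flap below 0.05 rad), for 0.2 s.
2. the flap is raised wide open by the pressed lever (value of joint flap above 0.34 rad and contact force between the fingers and lever above 0.5 N), for 0.3 s.
At the end, for the whole second after the job is handed in: The fingers hold the lever pad down (pad centre under 50 mm high, over 0.5 N on the lever, pin in its saddle); the flap is open over 0.34 rad, untouched; the jar stands upright and still on the shelf, its axis at chute y 114 to 210 mm and x within 65 mm (all of step 2 and height (world z) of lever_pad below 0.05 m and z of lever_pin in the frame of chute below 0.108 m and contact force between each of the arm, the fingers and flap below 0.5 N and y of jar in the frame of chute between 0.114 and 0.21 m and x of jar in the frame of chute between -0.065 and 0.065 m and z of jar in the frame of chute between 0.09 and 0.1 m and angle between jar's own z axis and vertical below 0.1 rad and linear speed of jar below 0.02 m/s); the arm keeps its last pose, push and grip.
It fails at once if the jar is lifted or tipped (z of jar in the frame of chute above 0.113 m or z of jar in the frame of chute below 0.075 m or angle between jar's own z axis and vertical above 0.5 rad).
It fails at once if the flap is raised while the jar is still on it (value of joint flap above 0.08 rad and y of jar in the frame of chute below 0.105 m).
It fails at once if the lever is lifted out of its saddle (distance of lever_pin from where it was at the start of the episode above 0.015 m).
It fails at once if the flap is lifted by hand (value of joint flap above 0.08 rad and contact force between any of the fingers, the arm and flap above 1 N).
It fails at once if the mug, plant pot or salt cellar is pushed away or toppled (distance of any of mug, herb_pot, salt from where it was at the start of the episode above 0.025 m or angle between any of mug, herb_pot, salt's own z axis and vertical above 0.4 rad).
It also fails if it takes over 48 s, if anything falls off the work surface, if the arm or the gripper's body presses on something with over 40 N, if the wrist force passes 120 N, or if a joint passes its speed limit or range.

## Working session

There is one attempt and no reset: what is moved stays moved. The work goes in short steps, Python scripts to look and compute and a tool call to move; the robot and the scene stay as the last step left them, time stands still between calls to the robot, and variables do not carry over. Pictures are saved under pics/ and viewed, at most 10 in all, crops included, and the job is handed in when it is done.

Besides the shell and the picture viewer there is one more tool, called after "Call:" as name(argument=value, ...), one argument or row to a line, values as JSON. step_arm: Moves the arm, as the interface text tells. Shifts and turns lie within -1 to 1; 1 stands for 0.15 m of shift or 90 degrees of turn. Its arguments: {"type":"object","properties":{"moves":{"type":"array","items":{"type":"array"}},"force":{"type":"number"}},"required":["moves"]}

```bash
mkdir -p pics; ls
cat > h.py <<'E'
import numpy as np, cv2
from station import arm
def save(n,f):
    im=arm.snapshot(n); cv2.imwrite('pics/'+f,im[...,::-1]); return im
def ray(n,u,v):
    c=arm.camera_info(n);K=np.array(c['mtx']);T=np.array(c['pose'])
    d=np.linalg.inv(K)@[u,v,1]; d=T[:3,:3]@[d[0],-d[1],-d[2]]
    return T[:3,3],d
def onz(n,u,v,z):
    o,d=ray(n,u,v); return o+d*(z-o[2])/d[2]
def proj(n,p):
    c=arm.camera_info(n);K=np.array(c['mtx']);T=np.linalg.inv(np.array(c['pose']))
    q=T[:3,:3]@p+T[:3,3]; q=K@[q[0],-q[1],-q[2]]; return q[:2]/q[2]
E
python3 - <<'E'
from h import *
for n in('scene','top'):
    save(n,n+'0.png'); c=arm.camera_info(n); print({k:np.round(v,3).tolist() if k!='x' else v for k,v in c.items() if not isinstance(v,str)})
s=arm.read_state(); print(s); print(arm.grasp_offset)
E
```

```text
pics
{'mtx': [[355.59, 0.0, 256.732], [0.0, 355.59, 199.121], [0.0, 0.0, 1.0]], 'pose': [[0.319, -0.772, 0.55, 1.028], [0.948, 0.25, -0.199, -0.257], [0.016, 0.585, 0.811, 0.778], [0.0, 0.0, 0.0, 1.0]]}
{'mtx': [[457.216, 0.0, 261.328], [0.0, 457.216, 188.615], [0.0, 0.0, 1.0]], 'pose': [[0.012, 0.984, -0.176, 0.33], [-1.0, 0.008, -0.023, -0.094], [-0.021, 0.176, 0.984, 1.38], [0.0, 0.0, 0.0, 1.0]]}
{'t': 0.1, 'qpos': array([-1.40720221,  0.52194677, -0.03631203,  1.59991654,  0.02119268,
        1.02110972, -0.1127943 ]), 'joint_velocities': array([ 0.00229996,  0.00044509,  0.00160776, -0.00014334, -0.00112357,
        0.00026031,  0.00011785]), 'joint_torque': array([ 3.36473255e-03, -9.28481770e+01,  1.98401481e+00, -3.70534444e+01,
        1.81328959e-02,  5.25915311e-03,  6.53346706e-05]), 'tcp_pos': array([0.14476578, 0.60770722, 0.23080056]), 'tcp_rot': array([-3.66437747e-01, -3.12010219e+00,  1.56233563e-03]), 'ft_force': array([-0.23063777,  0.24358979, -0.32723246]), 'torque': array([ 0.0182186 , -0.00153925, -0.00187782]), 'grip_force': 0.0, 'finger_gap': 1.0032204799322342}
0.0187
```

View pics/scene0.png

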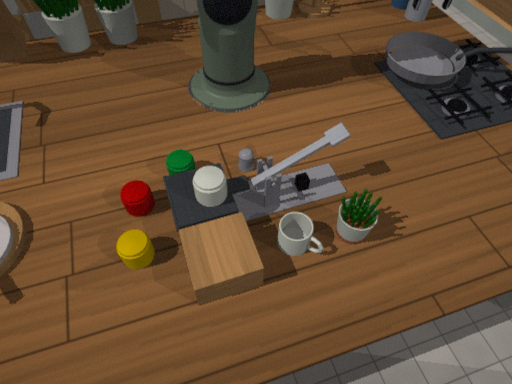

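View pics/top0.png

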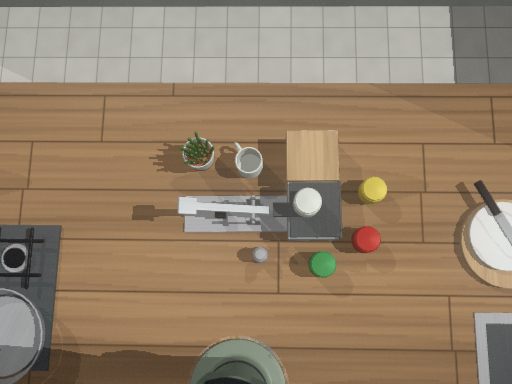

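The white jar, the only one standing on the dark flap, is at top (307,202) and scene (210,186). The look-alikes are red (367,239), green (322,264) and yellow (373,190) in the top view, all on the worktop. I'll check this in an enlarged crop.

Run:
```python
from h import *
im=cv2.imread('pics/top0.png')
c=im[120:275,170:350]; cv2.imwrite('pics/c1.png',cv2.resize(c,None,fx=4,fy=3.8,interpolation=cv2.INTER_CUBIC) if 0 else cv2.resize(c,(720,620-20-0)[:2] if 0 else (684,589),interpolation=cv2.INTER_CUBIC))
print(proj('top',np.array([.145,.608,.23])))
hsv=cv2.cvtColor(im,cv2.COLOR_BGR2HSV); 
def rep(m,name,z,n='top'):
    k=cv2.findContours(m.astype(np.uint8),cv2.RETR_EXTERNAL,cv2.CHAIN_APPROX_NONE)[0]
    for q in k:
        if cv2.contourArea(q)>60:
            r=cv2.minAreaRect(q); b=cv2.boxPoints(r)
            print(name,cv2.contourArea(q),np.round(r[0],1),np.round(r[1],1),round(r[2],1),'ctr',onz(n,*r[0],z).round(4),[onz(n,*p,z)[:2].round(4).tolist() for p in b])
roi=np.zeros(im.shape[:2],bool); roi[120:275,170:350]=1
H,S,V=[hsv[...,i].astype(int) for i in range(3)]
rep(roi&(S<60)&(V<75),'dark',.096)
rep(roi&(S<40)&(V>185),'white',.07+.096)
rep(roi&(S>50)&(V>130)&(H<25),'wood',.0945)
```

```text
[-17.39236717 344.15826925]
dark 203.5 [286.5 207. ] [27. 18.] 0.0 ctr [ 0.5079 -0.1363  0.096 ] [[0.4819, -0.0983], [0.5334, -0.0979], [0.534, -0.1746], [0.4827, -0.1744]]
white 697.5 [223.5 205. ] [89. 16.] -0.0 ctr [0.5021 0.0351 0.166 ] [[0.4793, 0.1541], [0.5228, 0.1561], [0.5249, -0.0843], [0.4816, -0.0847]]
white 485.0 [308.5 200.5] [25.5 24. ] 45.0 ctr [ 0.5163 -0.1929  0.166 ] [[0.5173, -0.1461], [0.5641, -0.1919], [0.5154, -0.2397], [0.4692, -0.194]]
wood 1013.0 [314. 258.] [32. 70.] 90.0 ctr [ 0.366  -0.213   0.0945] [[0.4092, -0.1157], [0.4113, -0.3107], [0.3235, -0.3088], [0.3212, -0.1161]]
wood 3489.0 [223.5 257.5] [107.  33.] -0.0 ctr [0.3645 0.0387 0.0945] [[0.3175, 0.1864], [0.4087, 0.1907], [0.4119, -0.1101], [0.3211, -0.1106]]
wood 821.5 [216.  227.5] [23. 92.] 90.0 ctr [0.448  0.0622 0.0945] [[0.4793, 0.1941], [0.4818, -0.0672], [0.417, -0.068], [0.4143, 0.191]]
wood 163.0 [345.5 213.5] [ 7. 27.] 0.0 ctr [ 0.4912 -0.3026  0.0945] [[0.453, -0.292], [0.5296, -0.2935], [0.5297, -0.3133], [0.4532, -0.3116]]
wood 319.5 [214.5 199.5] [17. 89.] 90.0 ctr [0.5278 0.0688 0.0945] [[0.5513, 0.1975], [0.5535, -0.0578], [0.5045, -0.0585], [0.5022, 0.1951]]
wood 63.0 [248.9 145.1] [22.2  7.2] 12.5 ctr [ 0.6888 -0.0267  0.0945] [[0.6853, 0.0071], [0.7064, 0.003], [0.6922, -0.0605], [0.6713, -0.0563]]
wood 7377.5 [259.5 154.5] [ 69. 179.] 90.0 ctr [ 0.6608 -0.0579  0.0945] [[0.7638, 0.2076], [0.7664, -0.3184], [0.5614, -0.3139], [0.5572, 0.1978]]
```

View pics/c1.png

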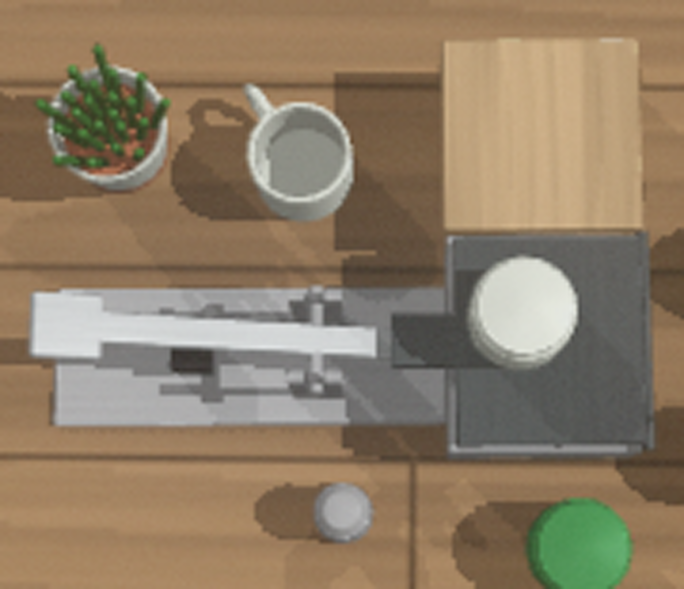

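The crop confirms it: the white jar is on the dark flap, with its lid at crop (524,308). The shelf corners are at crop (444,41), (638,39), (641,230) and (445,232), and the pad spans (32,293) to (101,356).

Run:
```python
from h import *
def C(x,y,z): return onz('top',170+(x+.5)/3.8-.5,120+(y+.5)/3.8-.5,z)
sh=np.array([C(*p,.0945) for p in [(444,41),(638,39),(641,230),(445,232)]]); print('shelf',sh[:,:2].round(4),sh.mean(0))
for i in range(4): print(np.linalg.norm(sh[i]-sh[i-1]).round(4))
d=(sh[1]+sh[2]-sh[0]-sh[3]); yaw=np.arctan2(d[1],d[0]); 
d2=sh[0]+sh[1]-sh[2]-sh[3]; print('yaw x',np.degrees(yaw),'yaw y-90',np.degrees(np.arctan2(d2[1],d2[0]))-90)
pad=np.array([C(*p,.186) for p in[(32,293),(101,292),(101,356),(32,356)]]);print('pad',pad.mean(0),[np.linalg.norm(pad[i]-pad[i-1]).round(3) for i in range(4)])
pin=C(317,338,.104);print('pin',pin)
fp=np.array([C(*p,.006) for p in[(56,425),(54,360),]]);print('foot',fp)
print('jar',C(524,306,.166), C(522,318,.152))
print('mug',C(300,160,.075),C(250,95,.05)); print('pot',C(107,127,.085)); print('salt',C(343,513,.062))
# scene-view jar lid, mug
im=cv2.imread('pics/scene0.png');h=cv2.cvtColor(im,cv2.COLOR_BGR2HSV).astype(int)
m=((h[...,1]<50)&(h[...,2]>130)).astype(np.uint8);m[:150]=0;m[215:]=0;m[:,:185]=0;m[:,235:]=0
ys,xs=np.nonzero(m);print('scene jar',xs.min(),xs.max(),ys.min(),ys.max())
for yawd in(np.degrees(yaw),):
    R=lambda p:np.array([np.cos(yaw)*p[0]-np.sin(yaw)*p[1],np.sin(yaw)*p[0]+np.cos(yaw)*p[1]])
    o=sh.mean(0)[:2]-R((0,.158)); print('origin',o,'pin',o+R((-.172,0)),'pad0',o+R((-.172-.190*np.cos(.45),0)),'flapc',o+R((.002,0)))
    P=o+R((-.172-.19*np.cos(.45),0))
    for n in('top','scene'):
        for p in [(*P,.186),(*(o+R((-.172,0))),.098),(*(o+R((0,.158))),.0945),(*(o+R((-.384,-.055))),.006)]: print(n,proj(n,np.array(p)).round(1))
```

```text
shelf [[ 0.7338 -0.1358]
 [ 0.7362 -0.2844]
 [ 0.5868 -0.2841]
 [ 0.5841 -0.1369]] [ 0.66022377 -0.21028751  0.0945    ]
0.1496
0.1487
0.1493
0.1472
yaw x -89.01033829930334 yaw y-90 -89.8483717620413
pad [0.49856259 0.12939895 0.186     ] [np.float64(0.044), np.float64(0.048), np.float64(0.045), np.float64(0.048)]
pin [ 0.50145164 -0.04198623  0.104     ]
foot [[0.44310304 0.16816207 0.006     ]
 [0.4949386  0.17193931 0.006     ]]
jar [ 0.51724665 -0.19031545  0.166     ] [ 0.51073774 -0.18995011  0.152     ]
mug [ 0.64374765 -0.02554533  0.075     ] [0.70237593 0.0163429  0.05      ]
pot [0.66641151 0.12324025 0.085     ]
salt [ 0.37467131 -0.06184855  0.062     ]
scene jar 193 223 166 203
origin [ 0.50224734 -0.21301649] pin [ 0.49927656 -0.04104215] pad0 [0.49632158 0.13001728] flapc [ 0.50228188 -0.21501619]
top [186.9 205.8]
top [252.8 209.6]
top [312.2 155. ]
top [183.7 232.3]
scene [335.  131.7]
scene [266.6 173.1]
scene [217.5 247.3]
scene [326.9 161.7]
```

Call:
step_arm(
  moves=[
    [[0,0,-0.25],[0,0,-0.0745],0],
    [[0,0,-0.22],[0,0,-0.0745],0],
    [[-0.155,-0.217,0],[0,0,0],0],
    [[-0.155,-0.217,0],[0,0,0],0],
    [[-0.155,-0.217,0],[0,0,0],0],
  ],
)

```text
t: 0.52
tcp_pos: [0.215, 0.509, 0.3017]
tcp_rot: [-0.002, 3.142, 0.0]
ft_force: [1.4, 0.3, -0.4]
finger_gap: 0.5
grip_force: 0.0
```

Call:
step_arm(
  moves=[
    [[-0.155,-0.217,0],[0,0,0],0],
    [[-0.155,-0.217,0],[0,0,0],0],
    [[-0.155,-0.217,0],[0,0,0],0],
    [[-0.155,-0.217,0],[0,0,0],0],
    [[-0.155,-0.217,0],[0,0,0],0],
  ],
)

```text
t: 0.93
tcp_pos: [0.3315, 0.3457, 0.3018]
tcp_rot: [0.0, -3.142, 0.0]
ft_force: [0.7, 1.0, -0.3]
finger_gap: 0.5
grip_force: 0.0
```

```bash
cat > st.py <<'E'
from h import *
from scipy.spatial.transform import Rotation as R
s=arm.read_state(); r=R.from_rotvec(s['tcp_rot']).as_matrix()
print(round(s['t'],2),s['tcp_pos'].round(4),'\n',r.round(3),'F',s['ft_force'].round(2),'gap',round(s['finger_gap'],2),'q',s['qpos'].round(2))
def to(*p): print('units to',p,(r.T@(np.array(p)-s['tcp_pos'])/.15).round(3))
E
python3 -c "
from st import *
to(.45,-.19,.30)
im=cv2.imread('pics/top0.png');h=cv2.cvtColor(im,cv2.COLOR_BGR2HSV).astype(int)
m=((h[...,0]>45)&(h[...,0]<80)&(h[...,1]>120)).astype(np.uint8);m[:230]=0
ys,xs=np.nonzero(m);print('green',onz('top',xs.min(),ys.min(),.07),onz('top',xs.max(),ys.max(),.07))"
```

```text
0.93 [0.3315 0.3457 0.3018] 
 [[-1. -0. -0.]
 [-0.  1. -0.]
 [ 0. -0. -1.]] F [ 0.73  1.01 -0.28] gap 0.5 q [-0.94  0.21  0.02  1.88 -0.    1.05  0.65]
units to (0.45, -0.19, 0.3) [-0.789 -3.572  0.012]
green [ 0.38066209 -0.20969695  0.07      ] [ 0.33382888 -0.25988194  0.07      ]
```

Call:
step_arm(
  moves=[
    [[-0.14,-0.22,0],[0,0,0],0],
    [[-0.14,-0.22,0],[0,0,0],0],
    [[-0.14,-0.22,0],[0,0,0],0],
    [[-0.14,-0.22,0],[0,0,0],0],
    [[-0.14,-0.22,0],[0,0,0],0],
  ],
)

```text
t: 1.35
tcp_pos: [0.4364, 0.1808, 0.3019]
tcp_rot: [-0.0, 3.142, 0.0]
ft_force: [0.0, 0.4, 0.8]
finger_gap: 0.503
grip_force: 0.0
```

Call:
step_arm(
  moves=[
    [[0,-0.25,0],[0,0,0],0],
    [[0,-0.25,0],[0,0,0],0],
    [[0,-0.25,0],[0,0,0],0],
    [[0,-0.25,0],[0,0,0],0],
    [[0,-0.25,0],[0,0,0],0],
  ],
)

```text
t: 1.77
tcp_pos: [0.4354, -0.0067, 0.3018]
tcp_rot: [0.0, -3.142, -0.0]
ft_force: [2.0, 0.8, 1.0]
finger_gap: 0.5
grip_force: 0.0
```

Call:
step_arm(
  moves=[
    [[0,-0.25,0],[0,0,0],0],
    [[0,-0.25,0],[0,0,0],0],
    [[0,-0.25,0],[0,0,0],0],
    [[0,-0.25,0],[0,0,0],0],
    [[0,-0.2,0],[0,0,0],0],
  ],
)

```text
t: 2.18
tcp_pos: [0.4353, -0.1875, 0.3019]
tcp_rot: [0.001, 3.141, -0.001]
ft_force: [0.1, -0.0, 0.2]
finger_gap: 0.497
grip_force: 0.0
```

```bash
python3 -c "
from st import *
to(.445,-.19,.11)
save('scene','s1.png')"
```

```text
2.18 [ 0.4353 -0.1875  0.3019] 
 [[-1.     0.001  0.   ]
 [ 0.001  1.    -0.   ]
 [-0.    -0.    -1.   ]] F [ 0.06 -0.02  0.2 ] gap 0.5 q [-0.09  0.21  0.44  1.91 -0.1   1.04  1.97]
units to (0.445, -0.19, 0.11) [-0.064 -0.016  1.279]
```

Call:
step_arm(
  moves=[
    [[-0.03,-0.016,0.27],[0,0,0],0],
    [[0,0,0.27],[0,0,0],0],
    [[0,0,0.27],[0,0,0],0],
    [[0,0,0.25],[0,0,0],0],
    [[0,0,0.21],[0,0,0],0],
  ],
)

```text
t: 2.65
tcp_pos: [0.4395, -0.1869, 0.1089]
tcp_rot: [0.0, -3.14, -0.0]
ft_force: [0.6, -0.4, -0.7]
finger_gap: 0.498
grip_force: 0.0
```

```bash
python3 -c "
from st import *
save('scene','s2.png')
a=cv2.imread('pics/s2.png')[90:290,120:380]
cv2.imwrite('pics/s2c.png',cv2.resize(a,None,fx=2.5,fy=2.5))"
```

```text
2.65 [ 0.4395 -0.1869  0.1089] 
 [[-1.    -0.    -0.002]
 [-0.     1.     0.   ]
 [ 0.002  0.    -1.   ]] F [ 0.63 -0.4  -0.73] gap 0.5 q [ 0.03  0.51  0.33  2.1  -0.29  0.58  2.13]
```

View pics/s2c.png

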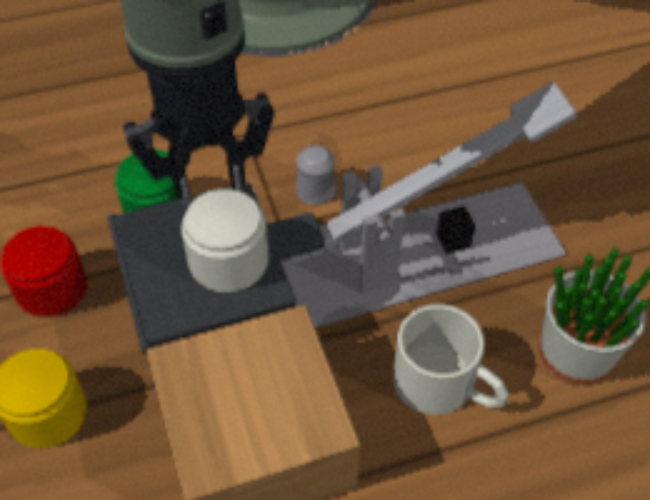

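The picture shows both fingers behind the white jar at crop (225,240), straddling its middle, so I can push.

Call:
step_arm(
  moves=[
    [[-0.04,0,0],[0,0,0],0],
    [[-0.04,0,0],[0,0,0],0],
    [[-0.04,0,0],[0,0,0],0],
    [[-0.04,0,0],[0,0,0],0],
    [[-0.04,0,0],[0,0,0],0],
  ],
)

```text
t: 3.12
tcp_pos: [0.4721, -0.1873, 0.1128]
tcp_rot: [-0.001, 3.139, -0.001]
ft_force: [-0.7, 0.6, -0.1]
finger_gap: 0.498
grip_force: 0.0
```

Call:
step_arm(
  moves=[
    [[-0.04,0,0],[0,0,0],0],
    [[-0.04,0,0],[0,0,0],0],
    [[-0.04,0,0],[0,0,0],0],
    [[-0.04,0,0],[0,0,0],0],
    [[-0.04,0,0],[0,0,0],0],
  ],
)

```text
t: 3.53
tcp_pos: [0.5009, -0.1872, 0.1113]
tcp_rot: [0.0, -3.141, -0.0]
ft_force: [-4.1, 0.6, 3.8]
finger_gap: 0.499
grip_force: 2.5
```

```bash
python3 -c "
from st import *
a=save('scene','s3.png')[90:290,120:380,::-1]
cv2.imwrite('pics/s3c.png',cv2.resize(a,None,fx=2.5,fy=2.5))"
```

```text
3.53 [ 0.5009 -0.1872  0.1113] 
 [[-1. -0. -0.]
 [-0.  1.  0.]
 [ 0.  0. -1.]] F [-4.11  0.57  3.78] gap 0.5 q [ 0.01  0.57  0.33  1.95 -0.29  0.66  2.09]
```

View pics/s3c.png

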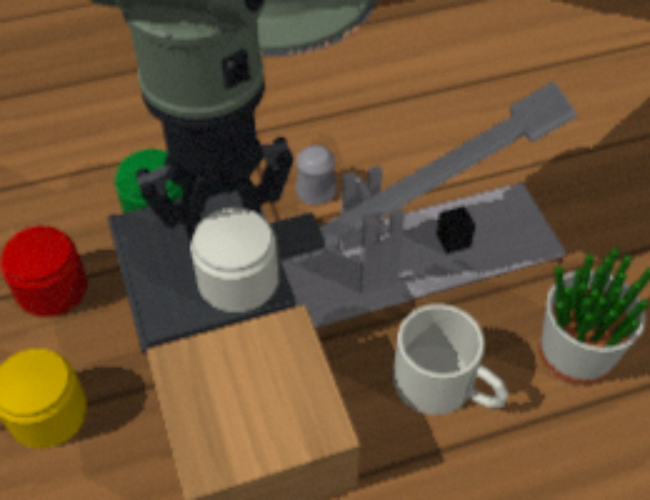

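The jar is at crop (235,258), sliding upright ahead of the fingers. I'll keep pushing.

Call:
step_arm(
  moves=[
    [[-0.04,0,0],[0,0,0],0],
    [[-0.04,0,0],[0,0,0],0],
    [[-0.04,0,0],[0,0,0],0],
    [[-0.04,0,0],[0,0,0],0],
    [[-0.04,0,0],[0,0,0],0],
  ],
)

```text
t: 4.0
tcp_pos: [0.5311, -0.1872, 0.1112]
tcp_rot: [0.0, -3.141, -0.0]
ft_force: [-1.8, 0.3, 2.0]
finger_gap: 0.5
grip_force: 1.8
```

Call:
step_arm(
  moves=[
    [[-0.04,0,0],[0,0,0],0],
    [[-0.04,0,0],[0,0,0],0],
    [[-0.04,0,0],[0,0,0],0],
    [[-0.04,0,0],[0,0,0],0],
    [[-0.04,0,0],[0,0,0],0],
  ],
)

```text
t: 4.42
tcp_pos: [0.5611, -0.1871, 0.1112]
tcp_rot: [0.0, -3.142, -0.0]
ft_force: [-1.6, -0.2, -1.2]
finger_gap: 0.497
grip_force: 0.9
```

Call:
step_arm(
  moves=[
    [[-0.04,0,0],[0,0,0],0],
    [[-0.04,0,0],[0,0,0],0],
    [[-0.04,0,0],[0,0,0],0],
    [[-0.04,0,0],[0,0,0],0],
    [[-0.04,0,0],[0,0,0],0],
  ],
)

```text
t: 4.83
tcp_pos: [0.5911, -0.1872, 0.1113]
tcp_rot: [0.0, -3.142, 0.0]
ft_force: [-1.5, 0.3, -0.2]
finger_gap: 0.497
grip_force: 1.1
```

```bash
python3 -c "
from st import *
a=save('scene','s4.png')[90:290,120:380,::-1]
cv2.imwrite('pics/s4c.png',cv2.resize(a,None,fx=2.5,fy=2.5))"
```

```text
4.83 [ 0.5911 -0.1872  0.1113] 
 [[-1. -0. -0.]
 [-0.  1. -0.]
 [ 0. -0. -1.]] F [-1.49  0.35 -0.17] gap 0.5 q [-0.01  0.69  0.33  1.72 -0.3   0.78  2.04]
```

View pics/s4c.png

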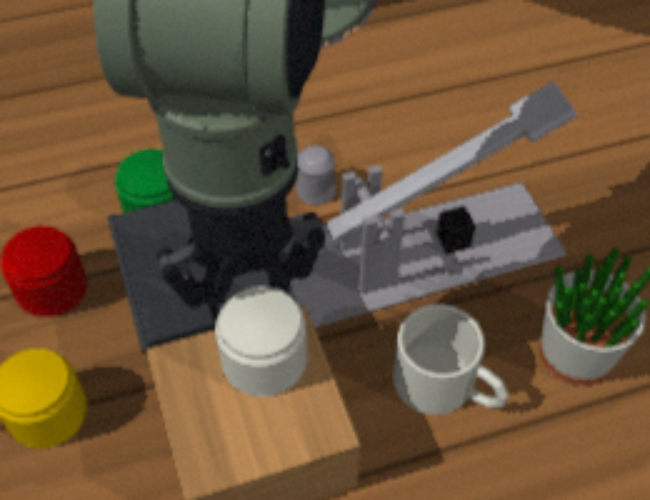

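The jar is upright and mostly on the shelf at crop (262,340). I'll finish the push, back off and rise.

Call:
step_arm(
  moves=[
    [[-0.04,0,0],[0,0,0],0],
    [[-0.04,0,0],[0,0,0],0],
    [[-0.04,0,0],[0,0,0],0],
    [[-0.03,0,0],[0,0,0],0],
    [[-0.02,0,0],[0,0,0],0],
  ],
)

```text
t: 5.3
tcp_pos: [0.6166, -0.1872, 0.1113]
tcp_rot: [-0.001, 3.142, -0.0]
ft_force: [-3.6, -0.4, 1.4]
finger_gap: 0.5
grip_force: 1.6
```

Call:
step_arm(
  moves=[
    [[0.05,0,0],[0,0,0],0],
    [[0.15,0,0],[0,0,0],0],
    [[0.2,0,0],[0,0,0],0],
    [[0.2,0,0],[0,0,0],0],
    [[0,0,-0.1],[0,0,0],-1],
  ],
)

```text
t: 5.72
tcp_pos: [0.519, -0.1874, 0.1244]
tcp_rot: [-0.004, -3.135, -0.002]
ft_force: [1.4, -0.8, 0.2]
finger_gap: 0.374
grip_force: 0.0
```

Call:
step_arm(
  moves=[
    [[0,0,-0.25],[0,0,0],-1],
    [[0,0,-0.25],[0,0,0],-1],
    [[0,0,-0.25],[0,0,0],-1],
    [[0,0,-0.2],[0,0,0],-1],
    [[0,0,0],[0,0,0],-1],
  ],
)

```text
t: 6.13
tcp_pos: [0.5274, -0.1882, 0.2745]
tcp_rot: [0.001, 3.133, -0.002]
ft_force: [0.3, 0.6, 0.4]
finger_gap: 0.002
grip_force: 0.0
```

```bash
python3 -c "
from st import *
to(.497,.13,.26)
a=save('top','t5.png')[120:275,170:350,::-1]
cv2.imwrite('pics/t5c.png',cv2.resize(a,(684,589),interpolation=cv2.INTER_CUBIC))"
```

```text
6.13 [ 0.5274 -0.1882  0.2745] 
 [[-1.     0.     0.008]
 [ 0.     1.    -0.001]
 [-0.008 -0.001 -1.   ]] F [0.27 0.57 0.44] gap 0.0 q [-0.08  0.39  0.43  1.75 -0.19  1.03  1.99]
units to (0.497, 0.13, 0.26) [0.204 2.122 0.093]
```

View pics/t5c.png

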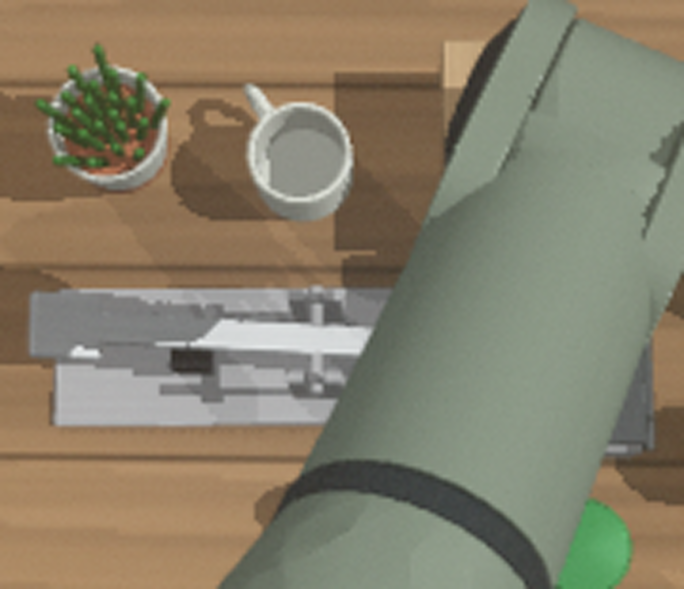

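The arm hides the jar in this view and the lever hasn't moved. I'll go above the pad and then check the jar.

Call:
step_arm(
  moves=[
    [[0.02,0.212,0],[0,0,0],-1],
    [[0.02,0.212,0],[0,0,0],-1],
    [[0.02,0.212,0],[0,0,0],-1],
    [[0.02,0.212,0],[0,0,0],-1],
    [[0.02,0.212,0],[0,0,0],-1],
  ],
)

```text
t: 6.6
tcp_pos: [0.5098, -0.0269, 0.268]
tcp_rot: [0.0, -3.141, -0.0]
ft_force: [0.1, -0.4, 0.4]
finger_gap: -0.0
grip_force: 0.0
```

Call:
step_arm(
  moves=[
    [[0.02,0.212,0],[0,0,0],-1],
    [[0.02,0.212,0],[0,0,0],-1],
    [[0.02,0.212,0],[0,0,0],-1],
    [[0.02,0.212,0],[0,0,0],-1],
    [[0.02,0.212,0],[0,0,0],-1],
  ],
)

```text
t: 7.02
tcp_pos: [0.4948, 0.132, 0.268]
tcp_rot: [0.0, -3.141, 0.0]
ft_force: [0.8, -0.7, 0.0]
finger_gap: -0.001
grip_force: 0.0
```

```bash
python3 -c "
from st import *
to(.497,.13,.20)
a=save('scene','s6.png')[...,::-1]; save('top','t6.png')
im=cv2.imread('pics/t6.png');h=cv2.cvtColor(im,cv2.COLOR_BGR2HSV).astype(int)
m=((h[...,1]<45)&(h[...,2]>150)).astype(np.uint8);m[:125]=0;m[185:]=0;m[:,:280]=0;m[:,345:]=0
ys,xs=np.nonzero(m);print(xs.min(),xs.max(),ys.min(),ys.max(),onz('top',(xs.min()+xs.max())/2,(ys.min()+ys.max())/2,.1645))
cv2.imwrite('pics/s6c.png',cv2.resize(np.hstack([a[60:310,110:390],im[60:310,150:390]]),(800,385)))"
```

```text
7.02 [0.4948 0.132  0.268 ] 
 [[-1.    -0.    -0.001]
 [-0.     1.    -0.   ]
 [ 0.001 -0.    -1.   ]] F [ 0.81 -0.73  0.01] gap -0.0 q [-0.63  0.31  0.32  1.86 -0.12  0.99  1.31]
units to (0.497, 0.13, 0.2) [-0.015 -0.014  0.454]
288 319 138 183 [ 0.62676987 -0.1800982   0.1645    ]
```

View pics/s6c.png

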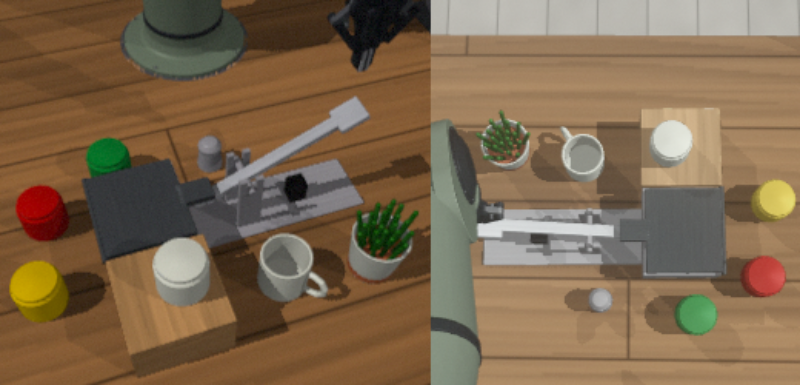

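The jar stands upright and wholly on the shelf at combined view (671,140), about chute y 0.153. The flap is shut, and the mug, pot and salt haven't moved. Now I'll press the lever along its arc.

Call:
step_arm(
  moves=[
    [[-0.01,-0.01,0.15],[0,0,0],-1],
    [[0,-0.01,0.15],[0,0,0],-1],
    [[0,0,0.1],[0,0,0],-1],
    [[0,0,0.08],[0,0,0],-1],
    [[0,0.015,0.08],[0,0,0],-1],
  ],
)

```text
t: 7.53
tcp_pos: [0.4967, 0.129, 0.1834]
tcp_rot: [-0.001, -3.141, 0.001]
ft_force: [0.3, 1.5, 7.6]
finger_gap: 0.003
grip_force: 3.1
```

Call:
step_arm(
  moves=[
    [[0,0.03,0.07],[0,0,0],-1],
    [[0,0.025,0.07],[0,0,0],-1],
    [[0,0.02,0.07],[0,0,0],-1],
    [[0,0.02,0.07],[0,0,0],-1],
    [[0,0.015,0.07],[0,0,0],-1],
  ],
)

```text
t: 7.95
tcp_pos: [0.4972, 0.1467, 0.1316]
tcp_rot: [-0.001, 3.141, 0.001]
ft_force: [-1.6, 3.4, 7.2]
finger_gap: 0.002
grip_force: 3.4
```

```bash
python3 -c "
from st import *
a=save('scene','s7.png')[60:310,110:390,::-1]
cv2.imwrite('pics/s7c.png',cv2.resize(a,None,fx=2.3,fy=2.3))"
```

```text
7.95 [0.4972 0.1467 0.1316] 
 [[-1.    -0.     0.   ]
 [-0.     1.     0.001]
 [-0.     0.001 -1.   ]] F [-1.58  3.44  7.24] gap 0.0 q [-0.6   0.51  0.26  1.98 -0.2   0.68  1.37]
```

View pics/s7c.png

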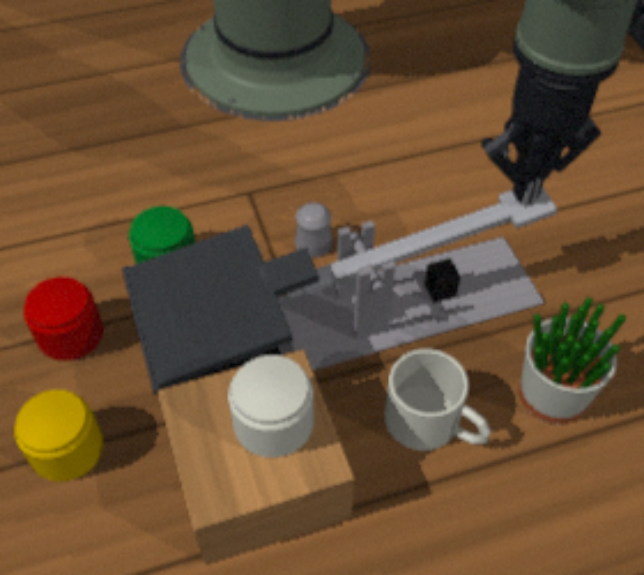

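The fingertips are on the middle of the pad at crop (530,205), the flap is rising and the jar stands clear. I'll keep pressing.

Call:
step_arm(
  moves=[
    [[0,0.01,0.07],[0,0,0],-1],
    [[0,0,0.07],[0,0,0],-1],
    [[0,0,0.07],[0,0,0],-1],
    [[0,-0.01,0.07],[0,0,0],-1],
    [[0,-0.015,0.07],[0,0,0],-1],
  ],
)

```text
t: 8.42
tcp_pos: [0.4974, 0.1449, 0.0795]
tcp_rot: [-0.001, 3.141, 0.002]
ft_force: [-0.1, 6.1, 6.4]
finger_gap: 0.001
grip_force: 3.6
```

Call:
step_arm(
  moves=[
    [[0,-0.02,0.07],[0,0,0],-1],
    [[0,-0.02,0.06],[0,0,0],-1],
    [[0,-0.01,0.04],[0,0,0],-1],
    [[0,-0.01,0.03],[0,0,0],-1],
  ],
)

```text
t: 8.75
tcp_pos: [0.4972, 0.1354, 0.0494]
tcp_rot: [-0.001, 3.142, 0.001]
ft_force: [0.9, 5.7, 4.8]
finger_gap: 0.003
grip_force: 3.1
```

Call:
step_arm(
  moves=[
    [[0,0.02,0.02],[0,0,0],-1],
    [[0,0.01,0.02],[0,0,0],-1],
    [[0,0,0.02],[0,0,0],-1],
    [[0,0,0.01],[0,0,0],-1],
  ],
)

```text
t: 9.08
tcp_pos: [0.4973, 0.1391, 0.0392]
tcp_rot: [0.0, 3.141, -0.001]
ft_force: [0.2, -1.5, 6.5]
finger_gap: -0.003
grip_force: 2.8
```

Call:
step_arm(
  moves=[
    [[0,0,0.015],[0,0,0],-1],
    [[0,0,0.015],[0,0,0],-1],
    [[0,0,0],[0,0,0],-1],
  ],
)

```text
t: 9.33
tcp_pos: [0.4974, 0.1391, 0.0348]
tcp_rot: [0.001, 3.141, -0.001]
ft_force: [-0.0, -1.1, 8.6]
finger_gap: -0.001
grip_force: 3.7
```

Call:
step_arm(
  moves=[
    [[0,0,0.015],[0,0,0],-1],
    [[0,0,0.01],[0,0,0],-1],
    [[0,0,0],[0,0,0],-1],
  ],
)

```text
t: 9.58
tcp_pos: [0.4979, 0.1387, 0.0327]
tcp_rot: [0.002, 3.14, -0.0]
ft_force: [-9.7, -5.6, 49.7]
finger_gap: -0.003
grip_force: 22.1
```

```bash
python3 -c "
from st import *
a=save('scene','s8.png')[60:310,110:390,::-1]
cv2.imwrite('pics/s8c.png',cv2.resize(a,None,fx=2.3,fy=2.3))"
```

```text
9.58 [0.4979 0.1387 0.0327] 
 [[-1.     0.001  0.001]
 [ 0.001  1.    -0.   ]
 [-0.001 -0.    -1.   ]] F [-9.67 -5.56 49.69] gap -0.0 q [-0.52  0.68  0.19  2.03 -0.26  0.46  1.43]
```

View pics/s8c.png

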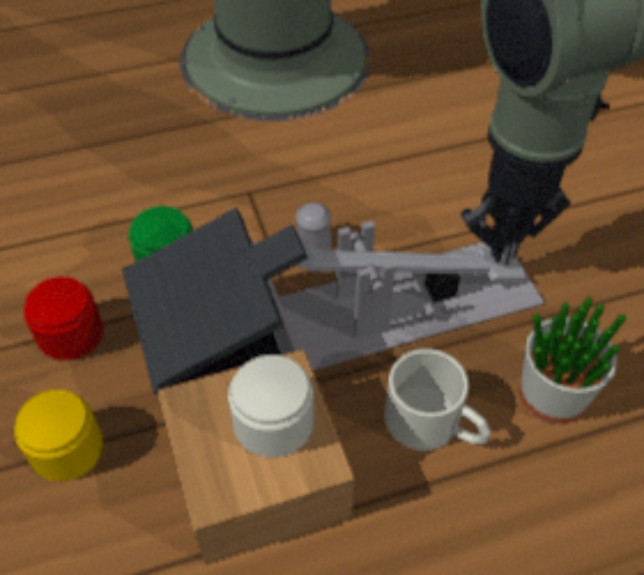

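The lever is on its stop with about 50 N on it, and the flap is open. I'll ease off, because the excess could lift the pin.

Call:
step_arm(
  moves=[
    [[0,0,-0.008],[0,0,0],-1],
    [[0,0,0],[0,0,0],-1],
    [[0,0,0],[0,0,0],-1],
  ],
)

```text
t: 9.88
tcp_pos: [0.4977, 0.1388, 0.0334]
tcp_rot: [0.001, 3.141, -0.0]
ft_force: [-5.4, -4.7, 31.6]
finger_gap: -0.001
grip_force: 14.0
```

Call:
step_arm(
  moves=[
    [[0,0,-0.007],[0,0,0],-1],
    [[0,0,0],[0,0,0],-1],
    [[0,0,0],[0,0,0],-1],
    [[0,0,0],[0,0,0],-1],
  ],
)

```text
t: 10.22
tcp_pos: [0.4976, 0.1389, 0.034]
tcp_rot: [0.001, 3.141, -0.0]
ft_force: [-2.8, -2.9, 19.3]
finger_gap: -0.0
grip_force: 8.5
```

Call:
step_arm(
  moves=[
    [[0,0,0],[0,0,0],-1],
    [[0,0,0],[0,0,0],-1],
    [[0,0,0],[0,0,0],-1],
    [[0,0,0],[0,0,0],-1],
    [[0,0,0],[0,0,0],-1],
  ],
)

```text
t: 10.63
tcp_pos: [0.4976, 0.139, 0.034]
tcp_rot: [0.001, 3.141, -0.0]
ft_force: [-2.6, -3.0, 19.3]
finger_gap: -0.003
grip_force: 8.5
```

```bash
python3 -c "
from st import *
save('scene','s9.png')
a=cv2.imread('pics/s8.png').astype(int);b=cv2.imread('pics/s9.png').astype(int)
print('change: flap/lever/jar', [abs(a-b)[y0:y1,x0:x1].mean().round(2) for y0,y1,x0,x1 in [(150,230,160,240),(155,190,240,290),(210,260,205,250)]])
print(arm.job_done())"
```

```text
10.63 [0.4976 0.139  0.034 ] 
 [[-1.     0.001  0.001]
 [ 0.001  1.    -0.   ]
 [-0.001 -0.    -1.   ]] F [-2.62 -3.04 19.3 ] gap -0.0 q [-0.52  0.68  0.19  2.03 -0.26  0.46  1.43]
change: flap/lever/jar [np.float64(2.62), np.float64(2.31), np.float64(2.08)]
the job is handed in; nothing more can be done
None
```

I handed the job in at about 10.7 s with the jar upright on the shelf, the lever held on its stop at about 19 N and the flap wide open; no verdict came back, and the push briefly reached 50 N at the stop before I eased it off.

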